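# Hang the ring-light head in its bayonet dock

### The arm

A 6-joint arm with a two-finger parallel gripper is mounted at the origin on the work surface. World frame = base frame: x ahead of the robot, y to its left, z up, the work surface at z = 0. Lengths are in mm, angles in rad, forces in N, time in s.
With the tool pointing down it reaches from about 350 to 975 mm from the base axis. Payload 7.1 kg.
Tool frame: the origin (TCP) lies midway between the tips of the shut fingers; the grasp point (between the pads) lies 19 mm behind it; z points along the fingers, y is the line along which they close (so a half turn about z gives the same grasp; the last joint's range is limited). The gripper opens to 88 mm and grips with 3 to 60 N. Pads are 20 mm wide; open, the fingers measure 115 mm over their backs; the gripper's body (75 mm by 178 mm) begins 61 mm behind the grasp point.
Start: joints at [-1.287, 0.423, 1.63, -0, 1.089, -0.019], TCP at [186.389, -596.543, 222.675] pointing down, gripper open.
Joint ranges: [-3, 3], [-0.9, 2.11], [0.09, 2.58], [-1.31, 4.45], [0.11, 2.69], [-2.54, 2.54]. Speed limits (rad/s): [2.39, 2.39, 3.01, 3.14, 3.14, 3.14].

### API

Orientations are given as a rotation vector (axis times angle).
In Python, from workcell import ctrl gives the robot as it stands.
- The arm moves only by the shell command python3 -m inch 'ROWS' [OPENING]. ROWS is JSON, a list of rows, each an object with "xyz": the shift along the tool's x, y, z in mm, a list of three; "rot": the turn, a rotation vector about the tool's x, y, z in rad, a list of three. In form: [{"xyz": [dx, dy, dz], "rot": [ax, ay, az]}, ...]. A call has 1 to 12 rows; each row is the pose to reach, as a shift and turn from the pose commanded when the call began, along the tool's axes at that moment; what a row does not reach only later rows make up. A row lasts 1/12 s, in which the tool goes at most 41.7 mm and 7.16 degrees, less where a joint would pass 70% of its speed; a pose out of reach is approached as far as the arm can. A call with a gripper value outside its range is refused whole. OPENING is the closure in counts, from 0 (fully open) to 255 (shut), set as the call begins (- or left out, the last holds). The fingers move at their own pace and stop on an object; the grip force is fixed at half the most. Time passes only in rows, so rows that repeat a pose let the fingers close. It gives the time, the measured TCP pose, the force, the opening and the grip force at its end, in the units of the state.
- ctrl.get_obs(): the state, without advancing time (a new reading comes with each control period).
- ctrl.get_image(name): name is "side" or "top" or "wrist"; returns the picture (400x640x3 uint8, red, green, blue); there is no depth.
- ctrl.camera_model(name): a dict with "fx", "fy", "cx", "cy" (pixels), "position" and "attitude" of the camera in the world. Camera axes: x right, y up, looking along -z (the intrinsics and any distortion apply to the point x, -y, -z); pixel columns grow to the right and rows downward; lengths in mm; the calibration is good to about 2 mm. The wrist camera is an equidistant fisheye: a pixel r from the principal point sees the ray r / f radians off the axis. A picture is of the moment at which its call begins: read the wrist's pose just before it. camera_model takes no time and is no camera call; for the wrist camera it gives the pose at the moment of the call.
- ctrl.close_job(): hands the job in; it is judged then, once.
The state is a dict: "t": time; "qpos": joint angles; "qvel": joint speeds; "joint_torque": joint torques, N m; "ee_pos": TCP position; "orientation": TCP orientation; "ft_force": force on the tool from outside, world axes, zero at the start; "moment": the same for the moment, N m; "width": finger opening in mm; "grasp_force": force on a finger pad.
Only numpy, scipy, OpenCV 4.12 (cv2) and the standard library are available. Lean on these libraries where they do the work, as an engineer would, in place of code of your own. Each camera call takes 0.05 s, during which the arm holds its last target. There are 200 camera calls.

### The job

Pick up the ring-light head by its crossbar and lower it gently into the dock, lugs through the openings between the hooks, until it hangs on the ledge, and let go of it. Then, without gripping it, push the end of the crossbar gently to turn the head clockwise (seen from above) until its lugs pass under the hooks and drop into the locking notches. Leave it hanging there and do not disturb the other things on the stage.

Things in the scene. Friction and masses are not known exactly. Their poses are not given: they have to be found in the camera images.
- head: The ring-light head: loose upright black cylinder, 70 mm diameter, 66 mm tall, foot chamfered to 58 mm, about 0.45 kg, standing on the stage at the start. Origin: centre of its underside, z up. Three like aluminium lugs stick out at 0, 120 and 240 degrees from its own +x (turning it by 120 degrees makes no difference). A crossbar runs above it along its own y.
- bar (a point): Centre of the head's aluminium crossbar, 100 mm above the head's underside; axes as the head's. The bar is 170 mm long (along y) and 14 mm square; a stem 16 mm long (y), 12 mm thick (x) and 27 mm tall carries it at its middle, the ends overhang freely. Grasp it across its 14 mm at the middle; push it near either end, 60 to 80 mm from the middle, on its side.
- lug0 (a point): Middle of the underside of the first lug, 47 mm out from the head's axis along its own +x, 48 mm above the head's underside. Each lug is 14 mm wide, 10 mm high and reaches out to 54 mm from the axis.
- lug1 (a point): The same point of the second lug, at +120 degrees (anticlockwise from above).
- lug2 (a point): The same point of the third lug, at 240 degrees.
- dock: The dock, fixed: a beige plate 150 mm square, top 80 mm above the stage, on four legs over a base plate 12 mm thick. Origin: centre of its underside, at stage height, z up. A 76 mm hole in the plate takes the head's body. Around the hole, three times alike at 120 degrees: an aluminium ledge and an inverted-L hook (top 108 to 110 mm high, out to radius 64 mm) whose lip is 14 mm above the ledge.
- entry (a point): Middle of one of the three openings between the hooks (at 0, 120, 240 degrees from the dock's +x): on the ledge, 88 mm high, 47 mm from the axis along the dock's +x; axes as the dock's. 22 mm wide for the 14 mm lugs, which come straight down and rest on the ledge (head's underside then 40 mm above the stage). A stop at the opening prevents anticlockwise turning.
- notch (a point): Middle of the floor (80 mm high) of that opening's locking notch, 47 mm from the axis, 50 degrees clockwise from above, under the hook's lip; 20 mm wide, 8 mm deep. The metal is slick: about 1 to 2 N at the bar's end slides a lug along the ledge to a stop wall at the notch; there the head falls 8 mm by its own weight (underside 32 mm above the stage).
- workpiece: Bystander: a flat black slab like an opened phone, 75 x 150 x 8 mm, loose. Origin: centre of its underside.
- block: Bystander: an aluminium block, 50 x 90 x 30 mm, loose. Origin: centre of its underside.
- angle_stop: Bystander: a black L-shaped angle stop, 40 x 100 mm foot, 70 mm tall, loose. Origin: centre of its underside.
Things that resemble listed ones, but are neither listed nor needed, are in the scene too. Leave any pink look-alike of the head alone.

How it is judged:
By the outcome, as a careful person would: the job done as asked, in the order asked, and still so for the second after the job is handed in, with the robot touching nothing.
It also fails if it takes over 58 s, if anything falls off the work surface, if the arm or the gripper's body presses on something with over 40 N, if the wrist force passes 120 N, or if a joint passes its speed limit or range.

## Working session

There is one attempt and no reset: what is moved stays moved. The work goes in short steps, Python scripts to look and compute and a shell command to move; the robot and the scene stay as the last step left them, time stands still between calls to the robot, and variables do not carry over. Pictures are saved under pics/ and viewed, at most 10 in all, crops included, and the job is handed in when it is done.

```bash
mkdir -p pics; ls; python3 - <<'E'
from workcell import ctrl
import cv2,numpy as np
for n in("side","top"):
    im=ctrl.get_image(n);cv2.imwrite(f"pics/{n}0.png",im[:,:,::-1]);m=ctrl.camera_model(n);print(n,m)
o=ctrl.get_obs();print({k:np.round(v,3) for k,v in o.items()})
E
```

```text
pics
side {'fx': 449.4093915541432, 'fy': 449.4093915541432, 'cx': 321.76731528795284, 'cy': 193.75983729413872, 'position': array([ 268.46401905, 1015.29461077,  876.51031995]), 'attitude': array([ 0.18685346, -1.296251  , -2.56505996])}
top {'fx': 406.0812971098172, 'fy': 406.0812971098172, 'cx': 320.98519809782437, 'cy': 199.8123848841467, 'position': array([ 441.84839279,    3.77421026, 1344.26582957]), 'attitude': array([ 0.10282416, -0.09366696, -1.58632736])}
{'t': np.float64(0.1), 'qpos': array([-1.287,  0.424,  1.631, -0.   ,  1.089, -0.019]), 'qvel': array([ 0.   , -0.002, -0.002,  0.   ,  0.001, -0.   ]), 'joint_torque': array([-0.0000e+00, -5.4561e+01, -2.7433e+01,  6.5000e-02,  1.9000e-02,
       -0.0000e+00]), 'ee_pos': array([ 186.26 , -596.101,  221.994]), 'orientation': array([-3.104, -0.474,  0.   ]), 'ft_force': array([-0.304,  0.147,  0.074]), 'moment': array([-0.008,  0.013, -0.007]), 'grasp_force': np.float64(0.0), 'width': np.float64(87.804)}
```

View pics/top0.png

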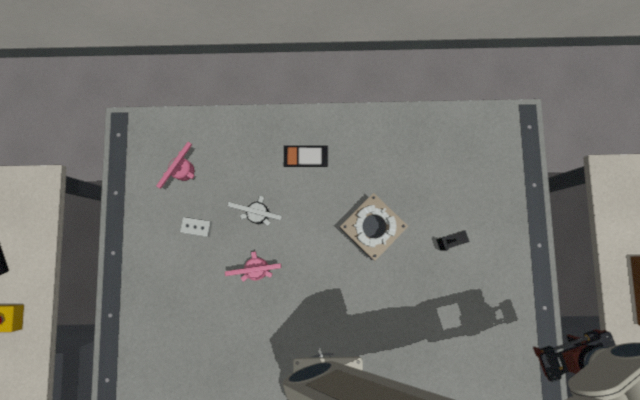

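View pics/side0.png

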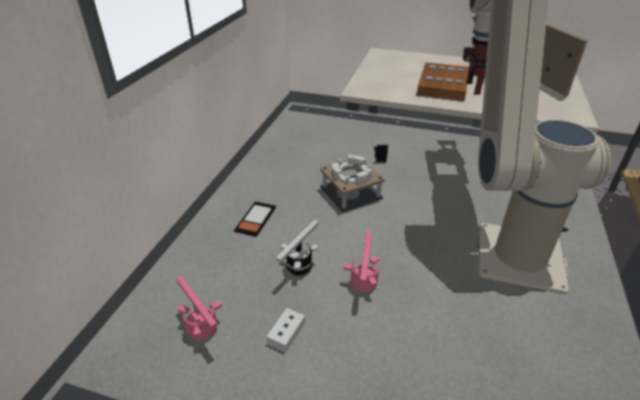

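Candidates in the top view are a black head with a white bar at (256,211) and two pink look-alikes at (255,268) and (180,167). By the description I choose the black one. The dock is at (373,226), the slab at (306,156), the block at (195,227) and the angle stop at (452,240). Next I take a close crop.

```bash
python3 - <<'E'
import cv2,numpy as np
im=cv2.imread("pics/top0.png")
a=cv2.resize(im[180:250,215:295],None,fx=5,fy=5,interpolation=cv2.INTER_CUBIC)
b=cv2.resize(im[185:265,333:413],None,fx=5,fy=5,interpolation=cv2.INTER_CUBIC)
c=np.zeros((400,800,3),np.uint8);c[:350,:400]=a;c[:,400:]=b
cv2.imwrite("pics/crop0.png",c)
E
cat > h.py <<'E'
from workcell import ctrl
import numpy as np,cv2
from scipy.spatial.transform import Rotation as R
def ray(n,px,m=None):
    m=m or ctrl.camera_model(n);u=(px[0]-m['cx'])/m['fx'];v=(px[1]-m['cy'])/m['fy']
    if n=='wrist':
        r=np.hypot(u,v);s=np.sin(r)/r if r>1e-9 else 1;d=np.array([u*s,-v*s,-np.cos(r)])
    else:d=np.array([u,-v,-1.])
    return np.array(m['position']),R.from_rotvec(m['attitude']).apply(d)
def at(n,px,z,m=None):
    p,d=ray(n,px,m);return p+d*(z-p[2])/d[2]
def proj(n,P,m=None):
    m=m or ctrl.camera_model(n);q=R.from_rotvec(m['attitude']).inv().apply(np.atleast_2d(P)-m['position'])
    x,y,z=q[:,0],-q[:,1],-q[:,2]
    if n=='wrist':
        r=np.hypot(x,y);k=np.arctan2(r,z)/np.maximum(r,1e-9)
    else:k=1/z
    return np.c_[m['cx']+m['fx']*x*k,m['cy']+m['fy']*y*k]
E
```

```text
(no output)
```

View pics/crop0.png

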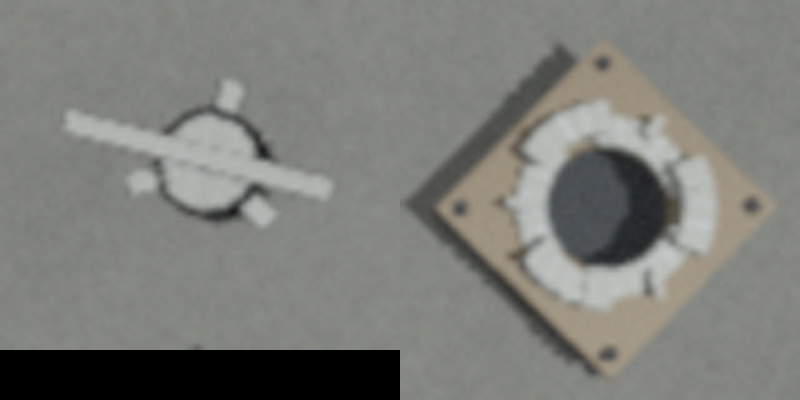

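```bash
python3 - <<'E'
from h import *
s=lambda p,o:((p[0]+.5)/5-.5+o[0],(p[1]+.5)/5-.5+o[1])
A=(215,180);B=(333,185)
e=[at('top',s(p,A),107) for p in((66,120),(332,188))]
c=(e[0]+e[1])/2;d=e[0]-e[1];print('bar',c,np.linalg.norm(d),np.degrees(np.arctan2(d[1],d[0]))-90)
for p in((231,94),(142,183),(258,210)):
    l=at('top',s(p,A),58);v=l-c;print('lug',l,np.hypot(*v[:2]),np.degrees(np.arctan2(v[1],v[0])))
k=[at('top',s((x-400,y),B),80) for x,y in((605,42),(775,205),(608,375),(435,208))]
dc=np.mean(k,0);print('dock',dc,[np.linalg.norm(k[i]-k[i-1]) for i in range(4)])
v=k[0]-k[3];w=k[1]-k[0];print(np.degrees(np.arctan2(v[1],v[0])),np.degrees(np.arctan2(w[1],w[0])))
# gaps
for x,y in((520,160),(520,248),(655,125),(650,290),(505,200),(690,170),(695,245)):
    q=at('top',s((x-400,y),B),95)-dc;print((x,y),np.hypot(*q[:2]),np.degrees(np.arctan2(q[1],q[0])))
E
```

```text
bar [568.20825948 214.40811459 107.        ] 169.34885238789238 -15.34577840709865
lug [611.3314291  202.16977831  58.        ] 44.82616013881136 -15.843918307438798
lug [555.27289838 258.77115201  58.        ] 46.21041718034621 106.25561237997778
lug [536.75826365 184.93309986  58.        ] 43.10311741830446 -136.8566836396352
dock [ 515.67637585 -152.86357448   80.        ] [np.float64(149.6397566182126), np.float64(145.9440415415498), np.float64(148.51710131572221), np.float64(147.59516917477254)]
-46.8483896243942 -135.5782989707345
(520, 160) 60.919346128948675 61.78053232936941
(520, 248) 60.72106452716603 114.60470967641015
(655, 125) 57.5626110515699 -31.697565874882372
(650, 290) 57.31593441217626 -155.80493550596856
(505, 200) 63.74083981101051 86.12066289854756
(690, 170) 54.83620525902646 -67.75722811678158
(695, 245) 57.877289960551735 -115.96384616317488
```

```bash
cat >> h.py <<'E'
def go(x,y,z,yaw=None):
    "shift/turn in tool axes to TCP x,y,z with tool x at yaw deg (tool down)"
    o=ctrl.get_obs();T=R.from_rotvec(o['orientation']);X=T.as_matrix()[:,0];a=np.degrees(np.arctan2(X[1],X[0]))
    yaw=a if yaw is None else yaw
    G=R.from_euler('z',yaw,degrees=True)*R.from_euler('x',180,degrees=True)
    print('t',round(float(o['t']),2),'at',np.round(o['ee_pos'],1),'yaw',round(a,2),'-> xyz',np.round(T.inv().apply(np.array([x,y,z])-o['ee_pos']),1),'rot',np.round((T.inv()*G).as_rotvec(),3),'F',np.round(o['ft_force'],1),'w',np.round(o['width'],1))
E
python3 - <<'E'
from h import *
m=ctrl.camera_model('wrist');o=ctrl.get_obs();T=R.from_rotvec(o['orientation'])
print({k:m[k] for k in('fx','cx','cy')},T.inv().apply(m['position']-o['ee_pos']),(T.inv()*R.from_rotvec(m['attitude'])).as_matrix().round(2))
go(470,-150,330,75)
E
```

```text
{'fx': 309.70691628693146, 'cx': 319.318202007017, 'cy': 204.327609865526} [ 7.04605632e+01  6.52870532e-02 -1.61822324e+02] [[-0.    0.97  0.26]
 [ 1.    0.    0.  ]
 [-0.    0.26 -0.97]]
t 0.1 at [ 186.3 -596.1  222. ] yaw 17.35 -> xyz [ 403.9 -341.3 -107.5] rot [-1.000e-03 -1.000e-03 -1.006e+00] F [-0.3  0.1  0.1] w 87.8
```

```bash
python3 -c "
from h import *
go(497,-221,250,75)"
```

```text
t 0.1 at [ 186.3 -596.1  222. ] yaw 17.35 -> xyz [ 408.5 -265.4  -27.6] rot [-1.000e-03 -1.000e-03 -1.006e+00] F [-0.3  0.1  0.1] w 87.8
```

```bash
python3 -m inch '[{"xyz":[30,-20,-28],"rot":[0,0,-0.07]},{"xyz":[65,-42,-28],"rot":[0,0,-0.16]},{"xyz":[100,-65,-28],"rot":[0,0,-0.25]},{"xyz":[135,-88,-28],"rot":[0,0,-0.34]},{"xyz":[170,-110,-28],"rot":[0,0,-0.43]},{"xyz":[205,-133,-28],"rot":[0,0,-0.52]},{"xyz":[240,-156,-28],"rot":[0,0,-0.61]},{"xyz":[275,-179,-28],"rot":[0,0,-0.70]},{"xyz":[310,-201,-28],"rot":[0,0,-0.79]},{"xyz":[345,-224,-28],"rot":[0,0,-0.88]},{"xyz":[380,-247,-28],"rot":[0,0,-0.96]},{"xyz":[408,-265,-28],"rot":[0,0,-1.006]}]'
python3 -m inch '[{"xyz":[0,0,0],"rot":[0,0,0]},{"xyz":[0,0,0],"rot":[0,0,0]},{"xyz":[0,0,0],"rot":[0,0,0]},{"xyz":[0,0,0],"rot":[0,0,0]}]'
python3 - <<'E'
from h import *
m=ctrl.camera_model('wrist');im=ctrl.get_image('wrist');np.save('mdock.npy',m,allow_pickle=True)
c=proj('wrist',[515.7,-152.9,95],m)[0];print(c)
x,y=np.clip(c.astype(int),[100,100],[540,300]);print(x,y)
cv2.imwrite('pics/wd_full.png',im[:,:,::-1])
cv2.imwrite('pics/wd.png',cv2.resize(im[y-100:y+100,x-100:x+100,::-1],None,fx=3,fy=3,interpolation=cv2.INTER_CUBIC))
go(500,-200,250,75)
E
```

```text
t: 1.1
ee_pos: [497.8, -219.7, 250.5]
orientation: [-2.488, -1.918, -0.0]
ft_force: [0.3, -0.7, -0.1]
width: 87.6
grasp_force: 0.0
t: 1.43
ee_pos: [496.0, -222.7, 250.4]
orientation: [-2.494, -1.91, 0.001]
ft_force: [-0.1, 0.3, 0.4]
width: 87.8
grasp_force: 0.0
[320.40808222 121.10629327]
320 121
t 1.48 at [ 495.9 -222.9  250.5] yaw 74.87 -> xyz [23.2 -2.1  0.5] rot [-0.001  0.    -0.002] F [-0.5  0.   0.2] w 87.3
```

View pics/wd.png

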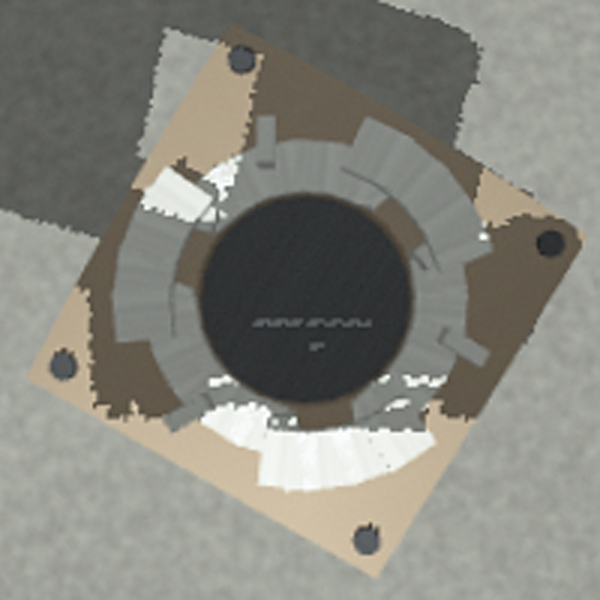

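```bash
cat > d.py <<'E'
from h import *
m=np.load('mdock.npy',allow_pickle=True).item()
s=lambda p:((p[0]+.5)/3-.5+220,(p[1]+.5)/3-.5+21)
K=[at('wrist',s(p),80,m) for p in((235,25),(582,240),(378,577),(28,378))]
c=np.mean(K,0);print('corners',c,[np.linalg.norm(K[i]-K[i-1]).round(1) for i in range(4)])
for i in range(4):
    v=K[i]-K[i-1];print(np.degrees(np.arctan2(v[1],v[0])).round(2))
H=np.array([at('wrist',s(p),80,m)[:2] for p in((199,297),(414,297),(307,192),(307,403),(232,222),(383,222),(232,373),(382,373))])
from scipy.optimize import least_squares
f=least_squares(lambda q:np.hypot(*(H-q[:2]).T)-q[2],[515,-153,38]);print('hole',f.x,f.fun.round(1))
for p in((400,215),(195,255),(327,413)):
    v=at('wrist',s(p),80,m)[:2]-c[:2];print('notch',np.hypot(*v),np.degrees(np.arctan2(v[1],v[0])))
for p in((265,140),(465,345),(187,412)):
    v=at('wrist',s(p),94,m)[:2]-c[:2];print('stop',np.hypot(*v),np.degrees(np.arctan2(v[1],v[0])))
E
python3 d.py
```

```text
corners [ 517.12047433 -152.98272778   80.        ] [np.float64(149.2), np.float64(147.1), np.float64(146.4), np.float64(149.5)]
43.91
-46.7
-135.13
134.39
hole [ 517.75318273 -151.84059979   38.03517325] [ 0.2 -0.  -0.2 -0.1 -0.1  0.2 -0.   0. ]
notch 45.550989243829164 28.12869449960602
notch 42.73085505862581 141.6177548262144
notch 40.97612849311773 -94.57805269237888
stop 57.385909786723715 88.87530354945626
stop 56.427941299751296 -30.074273432233024
stop 56.08211045454713 -152.36257225207055
```

```bash
python3 -m inch '[{"xyz":[35,0,-3],"rot":[0,0,0]},{"xyz":[73,0,-6],"rot":[0,0,0]},{"xyz":[111,1,-10],"rot":[0,0,0]},{"xyz":[149,2,-15],"rot":[0,0,0]},{"xyz":[187,3,-20],"rot":[0,0,0]},{"xyz":[225,4,-24],"rot":[0,0,0]},{"xyz":[263,5,-28],"rot":[0,0,0]},{"xyz":[300,6,-30],"rot":[0,0,0]},{"xyz":[337,6,-30],"rot":[0,0,0]},{"xyz":[355,6,-30],"rot":[0,0,0]},{"xyz":[365,6,-30],"rot":[0,0,0]},{"xyz":[370,6,-30],"rot":[0,0,0]}]'
python3 -m inch '[{"xyz":[0,0,0],"rot":[0,0,0]},{"xyz":[0,0,0],"rot":[0,0,0]},{"xyz":[0,0,0],"rot":[0,0,0]},{"xyz":[0,0,0],"rot":[0,0,0]}]'
python3 - <<'E'
from h import *
m=ctrl.camera_model('wrist');im=ctrl.get_image('wrist');np.save('mhead.npy',m,allow_pickle=True)
c=proj('wrist',[568,214,95],m)[0];print(c)
x,y=np.clip(c.astype(int),[100,100],[540,300]);print(x,y)
cv2.imwrite('pics/wh.png',cv2.resize(im[y-100:y+100,x-100:x+100,::-1],None,fx=3,fy=3,interpolation=cv2.INTER_CUBIC))
E
```

```text
t: 2.48
ee_pos: [598.6, 133.8, 280.4]
orientation: [-2.493, -1.912, 0.001]
ft_force: [-0.0, -0.0, -0.5]
width: 87.9
grasp_force: 0.0
t: 2.82
ee_pos: [598.3, 132.5, 280.8]
orientation: [2.494, 1.91, -0.0]
ft_force: [0.3, -0.4, 0.3]
width: 87.9
grasp_force: 0.0
[274.25756368 123.48581268]
274 123
```

View pics/wh.png

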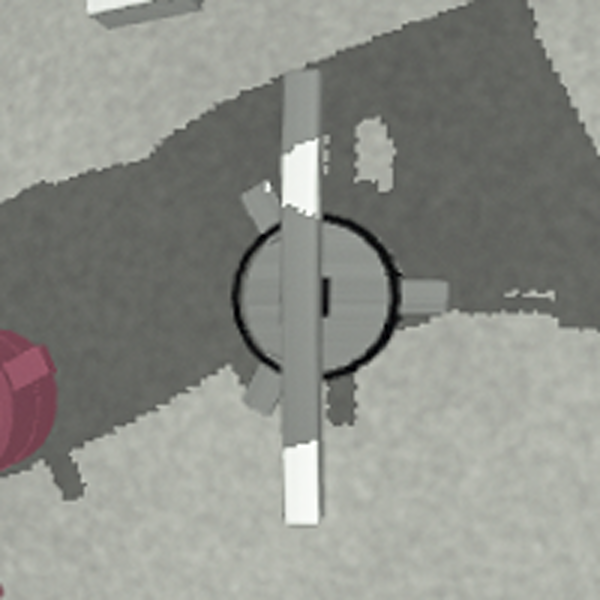

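The black head's bar runs vertically in the crop from (303,70) to (302,524), with lug0 at (425,296).

```bash
python3 - <<'E'
from h import *
m=np.load('mhead.npy',allow_pickle=True).item()
s=lambda p:((p[0]+.5)/3-.5+174,(p[1]+.5)/3-.5+23)
e=[at('wrist',s(p),107,m) for p in((303,70),(302,524))]
c=(e[0]+e[1])/2;d=e[0]-e[1];psi=np.degrees(np.arctan2(d[1],d[0]))-90
print('bar',c,np.linalg.norm(d),psi)
for p in((430,296),(258,205),(264,390)):
    v=at('wrist',s(p),58,m)-c;print('lug',np.hypot(*v[:2]),np.degrees(np.arctan2(v[1],v[0])))
H=np.array([at('wrist',s(p),66,m)[:2] for p in((234,296),(401,296),(340,215),(340,378))])
print('body', H.mean(0),np.ptp(H,axis=0))
go(c[0],c[1],150,psi+90)
E
```

```text
bar [569.54326069 215.73783975 107.        ] 168.51121346475384 -16.01951203747376
lug 46.4442556299144 -15.29896085276994
lug 46.41706976589922 106.55576204859538
lug 44.78182170855708 -136.2734190529833
body [574.96453897 214.65085562] [65.36142933 63.99857205]
t 2.87 at [598.4 132.8 280.8] yaw 74.91 -> xyz [ 72.6 -49.4 130.8] rot [0.    0.    0.016] F [0.1 0.1 0.4] w 87.7
```

```bash
python3 -m inch '[{"xyz":[25,-17,10],"rot":[0,0,0.01]},{"xyz":[50,-34,30],"rot":[0,0,0.012]},{"xyz":[68,-46,60],"rot":[0,0,0.012]},{"xyz":[73,-49,90],"rot":[0,0,0.012]},{"xyz":[73,-49,120],"rot":[0,0,0.012]},{"xyz":[73,-49,145],"rot":[0,0,0.012]},{"xyz":[73,-49,150],"rot":[0,0,0.012]},{"xyz":[73,-49,150],"rot":[0,0,0.012]},{"xyz":[73,-49,150],"rot":[0,0,0.012]},{"xyz":[73,-49,150],"rot":[0,0,0.012]}]'
python3 - <<'E'
from h import *
m=ctrl.camera_model('wrist');im=ctrl.get_image('wrist')
cv2.imwrite('pics/wg.png',im[:,:,::-1])
go(569.5,215.7,81,74.3)
E
```

```text
t: 3.7
ee_pos: [571.4, 217.2, 132.6]
orientation: [2.504, 1.896, 0.005]
ft_force: [1.4, -0.3, -0.4]
width: 87.9
grasp_force: 0.0
t 3.75 at [571.4 217.3 132.7] yaw 74.28 -> xyz [-2.1 -1.6 51.7] rot [ 0.003 -0.002 -0.   ] F [ 0.1  0.4 -0.3] w 87.3
```

View pics/wg.png

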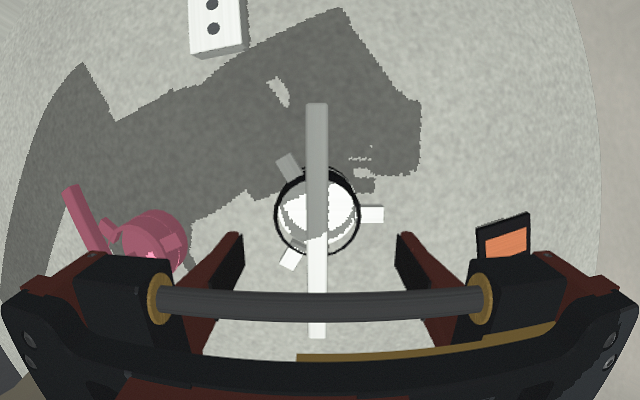

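The bar at (317,200) sits centred between the fingers, and the pink look-alike at (150,240) is clear of them. I descend and close.

```bash
python3 -m inch '[{"xyz":[-1,-1,15],"rot":[0,0,0]},{"xyz":[-2,-2,32],"rot":[0,0,0]},{"xyz":[-2,-2,45],"rot":[0,0,0]},{"xyz":[-2,-2,51],"rot":[0,0,0]},{"xyz":[-2,-2,51],"rot":[0,0,0]},{"xyz":[-2,-2,51],"rot":[0,0,0]}]'
python3 -m inch '[{"xyz":[0,0,0],"rot":[0,0,0]},{"xyz":[0,0,0],"rot":[0,0,0]},{"xyz":[0,0,0],"rot":[0,0,0]},{"xyz":[0,0,0],"rot":[0,0,0]},{"xyz":[0,0,0],"rot":[0,0,0]},{"xyz":[0,0,0],"rot":[0,0,0]},{"xyz":[0,0,0],"rot":[0,0,0]},{"xyz":[0,0,0],"rot":[0,0,0]},{"xyz":[0,0,0],"rot":[0,0,0]},{"xyz":[0,0,0],"rot":[0,0,0]},{"xyz":[0,0,0],"rot":[0,0,0]},{"xyz":[0,0,0],"rot":[0,0,0]}]' 255
python3 -c "
from h import *
go(569.5,215.7,181,74.3)"
```

```text
t: 4.25
ee_pos: [567.9, 215.8, 80.1]
orientation: [2.504, 1.897, 0.0]
ft_force: [-0.0, 0.4, -0.0]
width: 87.6
grasp_force: 0.0
t: 5.25
ee_pos: [567.7, 215.7, 79.7]
orientation: [2.504, 1.897, 0.0]
ft_force: [-0.4, 0.6, -4.7]
width: 13.8
grasp_force: 30.0
t 5.25 at [567.7 215.7  79.7] yaw 74.31 -> xyz [   0.5    1.7 -101.3] rot [ 0. -0.  0.] F [-0.4  0.6 -4.7] w 13.8
```

```bash
python3 -m inch '[{"xyz":[0,0,-6],"rot":[0,0,0]},{"xyz":[0,0,-20],"rot":[0,0,0]},{"xyz":[0,0,-40],"rot":[0,0,0]},{"xyz":[0,0,-65],"rot":[0,0,0]},{"xyz":[0,0,-90],"rot":[0,0,0]},{"xyz":[0,0,-112],"rot":[0,0,0]},{"xyz":[0,0,-126],"rot":[0,0,0]},{"xyz":[0,0,-132],"rot":[0,0,0]},{"xyz":[0,0,-132],"rot":[0,0,0]},{"xyz":[0,0,-132],"rot":[0,0,0]}]'
python3 -c "
from h import *
go(517.4,-152.1,212,44.1)"
```

```text
t: 6.08
ee_pos: [566.8, 215.4, 210.9]
orientation: [-2.504, -1.897, 0.002]
ft_force: [-0.3, 0.1, -5.2]
width: 13.6
grasp_force: 30.0
t 6.08 at [566.8 215.4 210.9] yaw 74.3 -> xyz [-367.2   51.9   -0.9] rot [-0.001  0.001  0.527] F [-0.3  0.1 -5.2] w 13.6
```

```bash
python3 -m inch '[{"xyz":[-15,2,0],"rot":[0,0,0.02]},{"xyz":[-45,6,0],"rot":[0,0,0.06]},{"xyz":[-80,11,0],"rot":[0,0,0.11]},{"xyz":[-117,16,0],"rot":[0,0,0.16]},{"xyz":[-154,22,0],"rot":[0,0,0.22]},{"xyz":[-191,27,0],"rot":[0,0,0.27]},{"xyz":[-228,32,0],"rot":[0,0,0.33]},{"xyz":[-265,37,0],"rot":[0,0,0.38]},{"xyz":[-302,43,0],"rot":[0,0,0.43]},{"xyz":[-333,47,0],"rot":[0,0,0.48]},{"xyz":[-356,50,0],"rot":[0,0,0.51]},{"xyz":[-367,52,0],"rot":[0,0,0.527]}]'
python3 -m inch '[{"xyz":[0,0,0],"rot":[0,0,0]},{"xyz":[0,0,0],"rot":[0,0,0]},{"xyz":[0,0,0],"rot":[0,0,0]},{"xyz":[0,0,0],"rot":[0,0,0]},{"xyz":[0,0,0],"rot":[0,0,0]},{"xyz":[0,0,0],"rot":[0,0,0]}]'
python3 - <<'E'
from h import *
go(517.4,-152.1,122,44.1)
m=ctrl.camera_model('wrist');im=ctrl.get_image('wrist')
c=proj('wrist',[517.7,-151.8,95],m)[0];print(c)
np.save('mpre.npy',m,allow_pickle=True)
cv2.imwrite('pics/wpre.png',cv2.resize(im[80:330,150:490,::-1],None,fx=2.2,fy=2.2,interpolation=cv2.INTER_CUBIC))
E
```

```text
t: 7.08
ee_pos: [516.3, -154.5, 210.2]
orientation: [-2.913, -1.173, 0.004]
ft_force: [0.2, -1.4, -5.2]
width: 13.7
grasp_force: 30.0
t: 7.58
ee_pos: [518.4, -150.8, 211.6]
orientation: [-2.911, -1.182, 0.0]
ft_force: [-0.3, 0.1, -5.7]
width: 13.9
grasp_force: 30.0
t 7.58 at [ 518.4 -150.8  211.6] yaw 44.19 -> xyz [-1.7  0.2 89.6] rot [-0.     0.     0.002] F [-0.3  0.1 -5.7] w 13.9
[319.664372   201.15437469]
```

View pics/wpre.png

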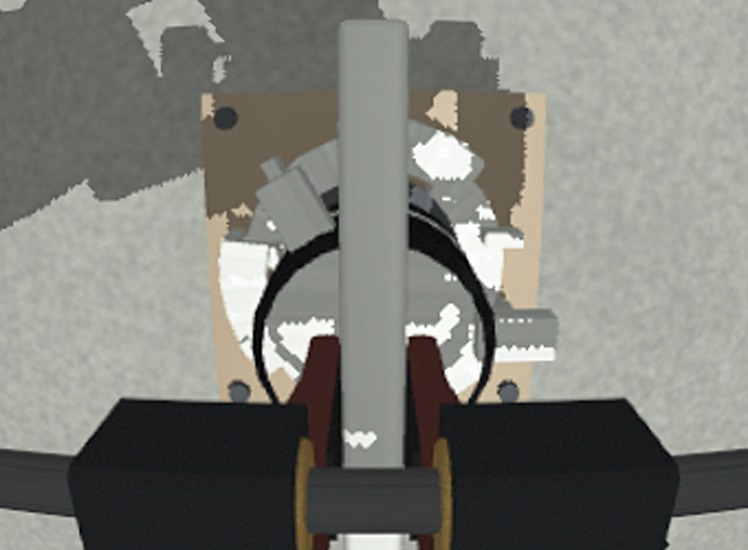

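The plate edges are symmetric about the bar (centre x≈374), and the lugs at (295,195) and (530,335) sit beside the stops, so the alignment is good. I lower in steps.

```bash
python3 -m inch '[{"xyz":[-1.2,0.2,6],"rot":[0,0,0]},{"xyz":[-1.4,0.2,18],"rot":[0,0,0]},{"xyz":[-1.4,0.2,32],"rot":[0,0,0]},{"xyz":[-1.4,0.2,46],"rot":[0,0,0]},{"xyz":[-1.4,0.2,56],"rot":[0,0,0]},{"xyz":[-1.4,0.2,62],"rot":[0,0,0]},{"xyz":[-1.4,0.2,64],"rot":[0,0,0]},{"xyz":[-1.4,0.2,64],"rot":[0,0,0]},{"xyz":[-1.4,0.2,64],"rot":[0,0,0]},{"xyz":[-1.4,0.2,64],"rot":[0,0,0]}]'
python3 -c "
from h import *
go(517.4,-152.1,119.7,44.1)"
```

```text
t: 8.47
ee_pos: [518.0, -153.0, 148.4]
orientation: [2.911, 1.179, 0.002]
ft_force: [0.4, 0.4, -4.5]
width: 13.9
grasp_force: 30.0
t 8.47 at [ 518.  -153.   148.4] yaw 44.11 -> xyz [ 0.1 -1.1 28.7] rot [ 0.001 -0.001  0.   ] F [ 0.4  0.4 -4.5] w 13.9
```

```bash
python3 -m inch '[{"xyz":[0,-0.5,3],"rot":[0,0,0]},{"xyz":[0,-0.5,6],"rot":[0,0,0]},{"xyz":[0,-0.5,9],"rot":[0,0,0]},{"xyz":[0,-0.5,12],"rot":[0,0,0]},{"xyz":[0,-0.5,15],"rot":[0,0,0]},{"xyz":[0,-0.5,17],"rot":[0,0,0]},{"xyz":[0,-0.5,17],"rot":[0,0,0]},{"xyz":[0,-0.5,17],"rot":[0,0,0]}]'
python3 -m inch '[{"xyz":[0,0,1.5],"rot":[0,0,0]},{"xyz":[0,0,3],"rot":[0,0,0]},{"xyz":[0,0,4.5],"rot":[0,0,0]},{"xyz":[0,0,6],"rot":[0,0,0]},{"xyz":[0,0,7.5],"rot":[0,0,0]},{"xyz":[0,0,8.5],"rot":[0,0,0]},{"xyz":[0,0,8.5],"rot":[0,0,0]},{"xyz":[0,0,8.5],"rot":[0,0,0]}]'
python3 -c "
from h import *
go(517.4,-152.1,119.7,44.1)"
```

```text
t: 9.13
ee_pos: [517.0, -152.4, 130.5]
orientation: [-2.912, -1.179, 0.0]
ft_force: [0.8, -0.6, -5.3]
width: 13.8
grasp_force: 30.0
t: 9.8
ee_pos: [517.0, -152.4, 122.1]
orientation: [-2.912, -1.179, 0.0]
ft_force: [-0.1, 0.3, -5.1]
width: 13.7
grasp_force: 30.0
t 9.8 at [ 517.  -152.4  122.1] yaw 44.1 -> xyz [0.5 0.  2.4] rot [-0.  0.  0.] F [-0.1  0.3 -5.1] w 13.7
```

No contact yet; about 2 mm left to the ledge.

```bash
python3 -m inch '[{"xyz":[0,0,0.5],"rot":[0,0,0]},{"xyz":[0,0,1],"rot":[0,0,0]},{"xyz":[0,0,1.5],"rot":[0,0,0]},{"xyz":[0,0,2],"rot":[0,0,0]},{"xyz":[0,0,2.2],"rot":[0,0,0]},{"xyz":[0,0,2.2],"rot":[0,0,0]},{"xyz":[0,0,2.2],"rot":[0,0,0]}]'
python3 -m inch '[{"xyz":[0,0,0.4],"rot":[0,0,0]},{"xyz":[0,0,0.7],"rot":[0,0,0]},{"xyz":[0,0,0.7],"rot":[0,0,0]}]'
```

```text
t: 10.38
ee_pos: [517.1, -152.4, 119.9]
orientation: [-2.912, -1.179, 0.0]
ft_force: [-0.9, 0.6, -5.1]
width: 13.6
grasp_force: 30.0
t: 10.63
ee_pos: [517.3, -152.5, 119.6]
orientation: [2.912, 1.179, 0.001]
ft_force: [-0.2, 0.7, -1.6]
width: 13.6
grasp_force: 30.0
```

Weight is now borne by the ledge at the expected height of 119.6. I release by opening part way.

```bash
python3 -m inch '[{"xyz":[0,0,0],"rot":[0,0,0]},{"xyz":[0,0,0],"rot":[0,0,0]},{"xyz":[0,0,0],"rot":[0,0,0]},{"xyz":[0,0,0],"rot":[0,0,0]},{"xyz":[0,0,0],"rot":[0,0,0]},{"xyz":[0,0,0],"rot":[0,0,0]},{"xyz":[0,0,0],"rot":[0,0,0]}]' 140
python3 -m inch '[{"xyz":[0,0,-8],"rot":[0,0,0]},{"xyz":[0,0,-25],"rot":[0,0,0]},{"xyz":[0,0,-50],"rot":[0,0,0]},{"xyz":[0,0,-75],"rot":[0,0,0]},{"xyz":[0,0,-100],"rot":[0,0,0]},{"xyz":[0,0,-118],"rot":[0,0,0]},{"xyz":[0,0,-120],"rot":[0,0,0]},{"xyz":[0,0,-120],"rot":[0,0,0]},{"xyz":[0,0,-120],"rot":[0,0,0]}]'
python3 - <<'E'
from h import *
go(517.4,-152.1,240,44.1)
m=ctrl.camera_model('wrist');im=ctrl.get_image('wrist')
np.save('mpost.npy',m,allow_pickle=True)
cv2.imwrite('pics/wpost.png',cv2.resize(im[80:330,150:490,::-1],None,fx=2.2,fy=2.2,interpolation=cv2.INTER_CUBIC))
E
```

```text
t: 11.22
ee_pos: [517.2, -152.5, 119.3]
orientation: [2.912, 1.18, 0.0]
ft_force: [0.1, -0.5, 0.9]
width: 39.5
grasp_force: 0.0
t: 11.97
ee_pos: [516.5, -152.3, 238.7]
orientation: [-2.911, -1.179, 0.001]
ft_force: [-0.1, 0.4, -0.7]
width: 39.9
grasp_force: 0.0
t 11.97 at [ 516.5 -152.3  238.7] yaw 44.11 -> xyz [ 0.7  0.5 -1.3] rot [-0.001  0.     0.   ] F [-0.1  0.4 -0.7] w 39.9
```

View pics/wpost.png

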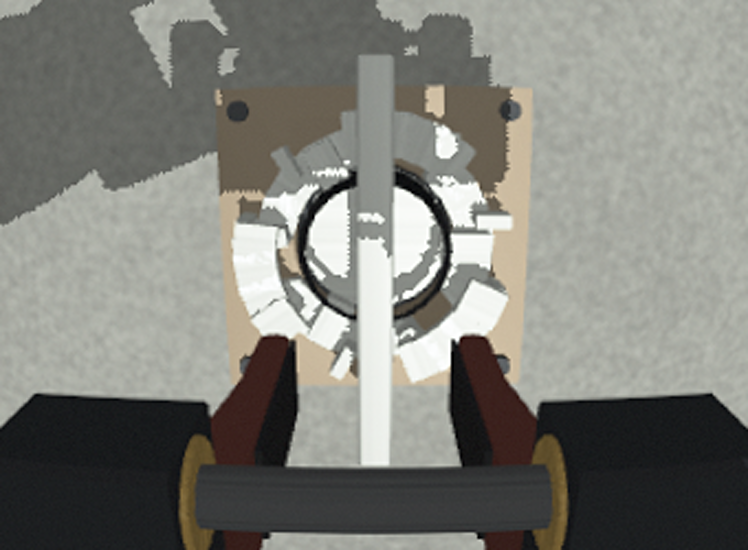

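The head is seated: the lug at (470,248) sits in the opening beside the stop (495,222), and the bar is straight. Now I shut the fingers and place them beside the bar's far end.

```bash
python3 -m inch '[{"xyz":[15,-8,0],"rot":[0,0,0]},{"xyz":[40,-20,0],"rot":[0,0,0]},{"xyz":[62,-29,0],"rot":[0,0,0]},{"xyz":[70,-33,0],"rot":[0,0,0]},{"xyz":[70,-33,0],"rot":[0,0,0]},{"xyz":[70,-33,0],"rot":[0,0,0]},{"xyz":[70,-33,0],"rot":[0,0,0]},{"xyz":[70,-33,20],"rot":[0,0,0]},{"xyz":[70,-33,45],"rot":[0,0,0]},{"xyz":[70,-33,65],"rot":[0,0,0]},{"xyz":[70,-33,75],"rot":[0,0,0]},{"xyz":[70,-33,75],"rot":[0,0,0]}]' 255
python3 -m inch '[{"xyz":[0,0,0],"rot":[0,0,0]},{"xyz":[0,0,0],"rot":[0,0,0]},{"xyz":[0,0,0],"rot":[0,0,0]}]'
python3 - <<'E'
from h import *
go(545.5-.7,-80.4+.7,122,44.1)
m=ctrl.camera_model('wrist');im=ctrl.get_image('wrist')
cv2.imwrite('pics/wpush0.png',im[:,:,::-1])
E
```

```text
t: 13.02
ee_pos: [542.5, -80.6, 162.1]
orientation: [-2.91, -1.177, 0.006]
ft_force: [0.2, -0.6, -0.4]
width: 0.6
grasp_force: 0.0
t: 13.27
ee_pos: [545.3, -80.4, 165.6]
orientation: [2.911, 1.179, 0.003]
ft_force: [0.0, 0.9, -0.7]
width: 0.5
grasp_force: 0.0
t 13.27 at [545.3 -80.4 165.6] yaw 44.09 -> xyz [ 0.1 -0.9 43.6] rot [ 0.002 -0.001 -0.   ] F [ 0.   0.9 -0.7] w 0.5
```

View pics/wpush0.png

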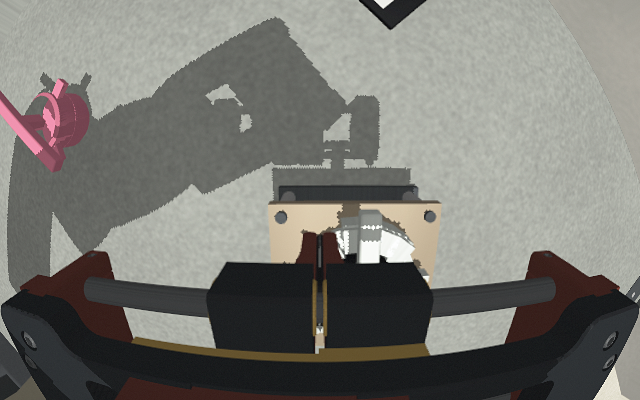

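The shut fingers at (320,240) are beside the bar's end at (370,215), on the correct side for a clockwise push. I descend and ease in.

```bash
python3 -m inch '[{"xyz":[0,0,10],"rot":[0,0,0]},{"xyz":[0,0,25],"rot":[0,0,0]},{"xyz":[0,0,37],"rot":[0,0,0]},{"xyz":[0,0,43],"rot":[0,0,0]},{"xyz":[0,0,43],"rot":[0,0,0]},{"xyz":[0,0,43],"rot":[0,0,0]},{"xyz":[0,0,43],"rot":[0,0,0]}]'
python3 -m inch '[{"xyz":[0,1,0],"rot":[0,0,0]},{"xyz":[0,2,0],"rot":[0,0,0]},{"xyz":[0,3,0],"rot":[0,0,0]},{"xyz":[0,4,0],"rot":[0,0,0]},{"xyz":[0,5,0],"rot":[0,0,0]},{"xyz":[0,6,0],"rot":[0,0,0]},{"xyz":[0,7,0],"rot":[0,0,0]},{"xyz":[0,8,0],"rot":[0,0,0]},{"xyz":[0,9,0],"rot":[0,0,0]}]'
```

```text
t: 13.9
ee_pos: [544.8, -80.1, 121.6]
orientation: [2.911, 1.18, 0.001]
ft_force: [0.4, -0.6, -1.0]
width: 0.2
grasp_force: 0.0
t: 14.65
ee_pos: [550.7, -86.6, 121.2]
orientation: [-2.912, -1.18, 0.0]
ft_force: [0.5, -0.0, -1.0]
width: 0.6
grasp_force: 0.0
```

```bash
python3 -m inch '[{"xyz":[0.6,1.9,0],"rot":[0,0,0.026]},{"xyz":[1.1,3.7,0],"rot":[0,0,0.052]},{"xyz":[1.6,5.6,0],"rot":[0,0,0.079]},{"xyz":[2.0,7.4,0],"rot":[0,0,0.105]},{"xyz":[2.4,9.3,0],"rot":[0,0,0.131]},{"xyz":[2.7,11.2,0],"rot":[0,0,0.157]},{"xyz":[3.0,13.1,0],"rot":[0,0,0.183]},{"xyz":[3.3,15.0,0],"rot":[0,0,0.209]},{"xyz":[3.5,16.9,0],"rot":[0,0,0.236]},{"xyz":[3.6,18.8,0],"rot":[0,0,0.262]},{"xyz":[3.7,20.7,0],"rot":[0,0,0.288]},{"xyz":[3.7,22.6,0],"rot":[0,0,0.314]}]'
cat >> h.py <<'E'
def rel(c=(517.5,-152.1)):
    o=ctrl.get_obs();X=R.from_rotvec(o['orientation']).as_matrix()[:,0];a=np.arctan2(X[1],X[0]);d=o['ee_pos'][:2]-c
    print('yaw',np.degrees(a).round(1),'rel',(d@[np.cos(a),np.sin(a)]).round(1),(d@[np.sin(a),-np.cos(a)]).round(1),'z',o['ee_pos'][2].round(1),'F',o['ft_force'].round(1),'t',o['t'])
E
python3 - <<'E'
from h import *
rel()
im=ctrl.get_image('top');cv2.imwrite('pics/t1.png',cv2.resize(im[150:300,290:460,::-1],None,fx=4,fy=4,interpolation=cv2.INTER_CUBIC))
E
```

```text
t: 15.65
ee_pos: [569.1, -100.2, 121.2]
orientation: [-3.061, -0.706, 0.0]
ft_force: [-0.6, 1.8, 0.7]
width: 0.3
grasp_force: 0.6
yaw 26.0 rel 69.2 -24.0 z 121.2 F [-0.6  1.8  0.7] t 15.65
```

View pics/t1.png

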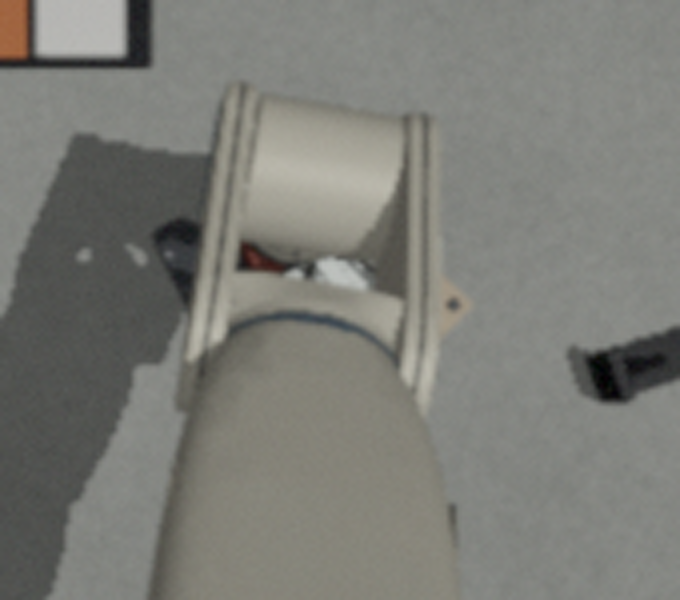

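The arm hides the head in this view, but 1.8 N opposing the push shows contact. I continue along the arc and watch the force.

```bash
python3 -m inch '[{"xyz":[0.6,1.9,0],"rot":[0,0,0.026]},{"xyz":[1.1,3.7,0],"rot":[0,0,0.052]},{"xyz":[1.6,5.6,0],"rot":[0,0,0.079]},{"xyz":[2.0,7.4,0],"rot":[0,0,0.105]},{"xyz":[2.4,9.3,0],"rot":[0,0,0.131]},{"xyz":[2.7,11.2,0],"rot":[0,0,0.157]},{"xyz":[3.0,13.1,0],"rot":[0,0,0.183]},{"xyz":[3.3,15.0,0],"rot":[0,0,0.209]},{"xyz":[3.5,16.9,0],"rot":[0,0,0.236]},{"xyz":[3.6,18.8,0],"rot":[0,0,0.262]},{"xyz":[3.7,20.7,0],"rot":[0,0,0.288]},{"xyz":[3.7,22.6,0],"rot":[0,0,0.314]}]'
python3 -c "
from h import *
rel()"
```

```text
t: 16.7
ee_pos: [582.4, -118.9, 121.3]
orientation: [-3.134, -0.219, -0.0]
ft_force: [0.5, 0.9, 0.5]
width: 0.6
grasp_force: 0.5
yaw 8.0 rel 68.9 -23.8 z 121.3 F [0.5 0.9 0.5] t 16.7
```

```bash
python3 -m inch '[{"xyz":[0.4,1.3,0],"rot":[0,0,0.017]},{"xyz":[0.7,2.5,0],"rot":[0,0,0.035]},{"xyz":[1.1,3.7,0],"rot":[0,0,0.052]},{"xyz":[1.4,5.0,0],"rot":[0,0,0.07]},{"xyz":[1.7,6.2,0],"rot":[0,0,0.087]},{"xyz":[2.0,7.4,0],"rot":[0,0,0.105]},{"xyz":[2.3,8.7,0],"rot":[0,0,0.122]},{"xyz":[2.5,9.9,0],"rot":[0,0,0.14]}]'
python3 -m inch '[{"xyz":[0.4,1.3,0],"rot":[0,0,0.017]},{"xyz":[0.7,2.5,0],"rot":[0,0,0.035]},{"xyz":[0.9,3.1,0],"rot":[0,0,0.044]},{"xyz":[1.1,3.7,0],"rot":[0,0,0.052]}]'
python3 -c "
from h import *
rel()"
```

```text
t: 17.37
ee_pos: [586.3, -128.3, 121.3]
orientation: [3.142, 0.0, 0.0]
ft_force: [-0.3, 0.6, -0.6]
width: 0.6
grasp_force: 0.6
t: 17.7
ee_pos: [587.3, -132.1, 121.3]
orientation: [3.141, -0.08, -0.0]
ft_force: [-0.2, 1.5, -0.9]
width: 0.6
grasp_force: 0.6
yaw -2.9 rel 68.7 -23.6 z 121.3 F [-0.2  1.5 -0.9] t 17.7
```

```bash
for i in 1 2; do :; done; python3 -m inch '[{"xyz":[0.2,0.6,0],"rot":[0,0,0.009]},{"xyz":[0.4,1.3,0],"rot":[0,0,0.017]},{"xyz":[0.5,1.9,0],"rot":[0,0,0.026]},{"xyz":[0.7,2.5,0],"rot":[0,0,0.035]},{"xyz":[0.7,2.5,0],"rot":[0,0,0.035]}]'
python3 -m inch '[{"xyz":[0.2,0.6,0],"rot":[0,0,0.009]},{"xyz":[0.4,1.3,0],"rot":[0,0,0.017]},{"xyz":[0.4,1.3,0],"rot":[0,0,0.017]}]'
python3 -c "
from h import *
rel()"
```

```text
t: 18.12
ee_pos: [587.9, -134.6, 121.2]
orientation: [3.139, -0.135, -0.0]
ft_force: [-0.2, 0.7, -1.0]
width: 0.3
grasp_force: 0.4
t: 18.37
ee_pos: [588.1, -135.9, 121.3]
orientation: [3.137, -0.162, -0.0]
ft_force: [0.6, 0.3, -0.9]
width: 0.7
grasp_force: 0.4
yaw -5.9 rel 68.6 -23.3 z 121.3 F [ 0.6  0.3 -0.9] t 18.3667
```

```bash
python3 -m inch '[{"xyz":[0.2,0.6,0],"rot":[0,0,0.009]},{"xyz":[0.4,1.3,0],"rot":[0,0,0.017]},{"xyz":[0.4,1.3,0],"rot":[0,0,0.017]}]'
python3 -m inch '[{"xyz":[0.2,0.6,0],"rot":[0,0,0.009]},{"xyz":[0.4,1.3,0],"rot":[0,0,0.017]},{"xyz":[0.4,1.3,0],"rot":[0,0,0.017]}]'
python3 -m inch '[{"xyz":[0.2,0.6,0],"rot":[0,0,0.009]},{"xyz":[0.2,0.6,0],"rot":[0,0,0.009]},{"xyz":[0.2,0.6,0],"rot":[0,0,0.009]}]'
python3 -c "
from h import *
rel()"
```

```text
t: 18.62
ee_pos: [588.4, -137.3, 121.3]
orientation: [3.136, -0.188, -0.0]
ft_force: [-0.1, 0.9, -0.3]
width: 0.5
grasp_force: 0.4
t: 18.87
ee_pos: [588.7, -138.8, 121.4]
orientation: [3.134, -0.215, 0.0]
ft_force: [-0.0, -0.5, -0.5]
width: 0.3
grasp_force: 0.0
t: 19.12
ee_pos: [588.8, -139.2, 121.3]
orientation: [3.133, -0.228, 0.0]
ft_force: [-0.4, -0.1, -0.8]
width: 0.2
grasp_force: 0.0
yaw -8.3 rel 68.7 -23.1 z 121.3 F [-0.4 -0.1 -0.8] t 19.1167
```

```bash
python3 -m inch '[{"xyz":[0.2,0.6,0],"rot":[0,0,0.009]},{"xyz":[0.4,1.3,0],"rot":[0,0,0.017]},{"xyz":[0.4,1.3,0],"rot":[0,0,0.017]}]'
python3 -m inch '[{"xyz":[0.2,0.6,0],"rot":[0,0,0.009]},{"xyz":[0.4,1.3,0],"rot":[0,0,0.017]},{"xyz":[0.4,1.3,0],"rot":[0,0,0.017]}]'
python3 -c "
from h import *
rel()"
```

```text
t: 19.37
ee_pos: [589.0, -140.6, 121.3]
orientation: [3.131, -0.256, 0.0]
ft_force: [0.2, -0.4, 0.5]
width: 0.3
grasp_force: 0.0
t: 19.62
ee_pos: [589.2, -141.9, 121.3]
orientation: [-3.129, 0.282, 0.0]
ft_force: [0.0, -0.9, -0.2]
width: 0.1
grasp_force: 0.1
yaw -10.3 rel 68.7 -22.9 z 121.3 F [ 0.  -0.9 -0.2] t 19.6167
```

Contact ended around yaw −7, as expected if the lugs have dropped. I back away, rise, and measure the bar in the wrist image.

```bash
python3 -m inch '[{"xyz":[0,-4,0],"rot":[0,0,0]},{"xyz":[0,-10,0],"rot":[0,0,0]},{"xyz":[0,-16,0],"rot":[0,0,0]},{"xyz":[0,-18,-10],"rot":[0,0,0]},{"xyz":[0,-18,-35],"rot":[0,0,0]},{"xyz":[0,-18,-65],"rot":[0,0,0]},{"xyz":[0,-18,-95],"rot":[0,0,0]},{"xyz":[0,-18,-120],"rot":[0,0,0]},{"xyz":[-40,-5,-140],"rot":[0,0,0]},{"xyz":[-80,10,-150],"rot":[0,0,0]},{"xyz":[-120,20,-150],"rot":[0,0,0]},{"xyz":[-140,22,-150],"rot":[0,0,0]}]'
python3 -m inch '[{"xyz":[0,0,0],"rot":[0,0,0]},{"xyz":[0,0,0],"rot":[0,0,0]},{"xyz":[0,0,0],"rot":[0,0,0]},{"xyz":[0,0,0],"rot":[0,0,0]}]'
python3 - <<'E'
from h import *
rel()
m=ctrl.camera_model('wrist');im=ctrl.get_image('wrist').astype(int);np.save('fin.npy',im);np.save('mfin.npy',m,allow_pickle=True)
for zb in(107+32,107+40):
  for yaw in(-2,-5.9,-10):
    a=np.radians(yaw);u=np.array([np.cos(a),np.sin(a),0]);c=np.array([517.7,-152,zb])
    print(zb,yaw,proj('wrist',[c+85*u,c,c-85*u],m).round(1).tolist())
E
```

```text
t: 20.62
ee_pos: [444.7, -138.4, 272.6]
orientation: [3.128, -0.281, 0.001]
ft_force: [1.0, 0.1, 0.3]
width: -0.1
grasp_force: 0.0
t: 20.95
ee_pos: [448.9, -138.5, 271.7]
orientation: [3.129, -0.28, 0.002]
ft_force: [1.1, 1.0, -0.1]
width: 0.7
grasp_force: 0.0
yaw -10.2 rel -69.9 -1.2 z 271.7 F [ 1.1  1.  -0.1] t 20.95
139 -2 [[307.1, 37.7], [320.2, 123.8], [332.6, 209.9]]
139 -5.9 [[313.2, 37.0], [320.2, 123.8], [326.8, 210.5]]
139 -10 [[319.7, 36.8], [320.2, 123.8], [320.6, 210.7]]
147 -2 [[306.8, 35.4], [320.2, 123.8], [332.9, 212.1]]
147 -5.9 [[313.1, 34.7], [320.2, 123.8], [327.0, 212.8]]
147 -10 [[319.7, 34.5], [320.2, 123.8], [320.7, 213.0]]
```

```bash
python3 - <<'E'
import numpy as np
g=np.load('fin.npy').mean(2).astype(int)
for y in(28,32,34,35,36,37,38,39,40,42,50,60,70,170,180,190,200,206,208,209,210,211,212,213,214,216): print(y,g[y,303:340])
E
```

```text
28 [160 161 162 163 164 163 162 163 162 162 159 155 152 150 152 156 159 162
 164 164 164 162 163 162 161 161 158 157 156 154 152 152 153 152 154 156
 159]
32 [159 161 163 164 163 160 161 159 158 158 156 158 160 158 156 150 150 150
 153 157 159 158 155 156 157 159 160 161 159 156 155 158 158 159 155 154
 153]
34 [159 160 163 163 162 160 160 162 160 157 157 158 158 156 157 158 159 159
 161 164 160 158 156 157 159 163 164 163 163 158 157 155 157 154 155 157
 158]
35 [159 157 161 160 160 161 161 162 159 156 156 159 159 162 162 163 163 162
 162 160 158 157 154 156 159 159 160 160 158 157 154 155 156 156 156 159
 159]
36 [159 159 161 162 160 160 162 161 159 156 158 160 162 163 162 161 162 160
 160 156 153 152 156 157 154 153 154 155 154 154 152 153 155 157 158 159
 158]
37 [159 162 162 162 163 163 163 161 160 159 158 160 159 160 158 157 155 155
 154 153 153 154 154 154 152 149 150 153 152 153 154 157 158 159 160 161
 160]
38 [162 161 162 163 161 156 138 136 143 148 164 179 208 223 218 209 204 171
 150 151 151 154 154 153 151 151 150 153 155 154 155 157 158 161 163 163
 160]
39 [162 163 161
[... 2242 characters left out ...]
65 166 164 164 163 166 165 166 162 160 162 167 168 169 171 170 168 161
 162]
212 [165 164 166 166 164 161 158 156 156 157 164 167 168 166 163 163 163 165
 165 165 163 162 162 163 164 164 161 159 162 163 170 170 170 169 164 162
 161]
213 [160 163 162 162 161 159 160 158 157 159 164 168 168 165 163 159 162 165
 165 164 162 160 161 165 164 163 162 161 163 166 171 172 170 168 165 162
 162]
214 [158 163 163 160 158 159 160 158 156 160 165 165 164 163 161 160 162 162
 163 163 160 159 160 164 165 164 162 162 164 168 172 172 171 167 165 163
 163]
216 [157 159 160 158 157 159 161 159 160 160 165 160 160 163 163 161 161 163
 164 164 162 161 159 162 163 165 163 163 162 167 168 168 168 169 169 167
 165]
```

The bar measures about 172 px, against 174 px predicted for the dropped state and 178 px if it were still on the ledge. Its yaw of about −5° matches the notch (−6°), so the head is locked and the arm is clear.

```bash
python3 -c "
from workcell import ctrl
print(ctrl.close_job())"
```

```text
the job is handed in; nothing more can be done
None
```

The head is docked, turned clockwise about 50° and, by the last wrist image, dropped into its locking notches; I handed the job in at about 21 s with the arm clear. The bystanders were not re-checked afterwards.

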